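Weed the empty carton out of a pusher tray

TASK

Somebody put an empty carton back among the four alike cartons in the black pusher tray. Find it by its weight, put it in the grey open box for empties, and then slide the blue follower up so that the three full cartons stand upright and close together against the clear front stop, without crushing them. Leave the radio and the vials beside the tray where they are.

Things in the scene. Friction and masses are not known exactly. Their poses are not given: they have to be found in the camera images.
- lane: black pusher tray fixed on the worktop, 290 x 64 mm. Origin: centre of its underside; x runs along the tray away from the front stop, y across, z up. Floor 6 mm above the worktop; side walls 3 mm thick, 22 mm high, 58 mm apart inside; the clear front stop is at the -x end, its inner face at x = -0.135 m, 52 mm high
- lane_stop (a point): on the tray floor at the inner face of the clear front stop, mid-width
- follower_slide (a joint): position of the blue follower along the tray in m: 0 is farthest back (its flat front face 192 mm from the stop's inner face), growing as it moves toward the stop; distance face to stop = 0.192 - value; travel 0.125; stays where it is left (about 1.5 N of friction)
- follower_grip (a point): top centre of the follower's upright blue grip (white cap), 88 mm above the worktop. The grip is 14 mm thick along the tray, 34 mm across, 76 mm tall. The follower's plate stands ahead of it with 50 mm free between; plate's front face is 62 mm ahead of the grip's centre. Behind the grip is only the tray's 20 mm high rear wall
- follower: the blue follower that backs up the row: an upright plate (5 mm thick, 52 mm wide, its top 74 mm above the worktop) on a sole 76 mm long, with the grip behind. Origin: middle of the plate's front face, at tray floor level; x points back along the tray, z up
- carton_a: one of four closed light-blue cartons that look alike, 50 x 34 mm, 80 mm tall, standing in a row in the tray, a few mm apart. Origin: centre of the underside; x along the 50 mm width (across the tray), y along the 34 mm thickness (along the tray), z up. Full ones weigh 300 to 420 g, the empty one about 50 g; the names do not tell which. Grip near the top across the 50 mm
- carton_b: one of four closed light-blue cartons that look alike, 50 x 34 mm, 80 mm tall, standing in a row in the tray, a few mm apart. Origin: centre of the underside; x along the 50 mm width (across the tray), y along the 34 mm thickness (along the tray), z up. Full ones weigh 300 to 420 g, the empty one about 50 g; the names do not tell which. Grip near the top across the 50 mm
- carton_c: one of four closed light-blue cartons that look alike, 50 x 34 mm, 80 mm tall, standing in a row in the tray, a few mm apart. Origin: centre of the underside; x along the 50 mm width (across the tray), y along the 34 mm thickness (along the tray), z up. Full ones weigh 300 to 420 g, the empty one about 50 g; the names do not tell which. Grip near the top across the 50 mm
- carton_d: one of four closed light-blue cartons that look alike, 50 x 34 mm, 80 mm tall, standing in a row in the tray, a few mm apart. Origin: centre of the underside; x along the 50 mm width (across the tray), y along the 34 mm thickness (along the tray), z up. Full ones weigh 300 to 420 g, the empty one about 50 g; the names do not tell which. Grip near the top across the 50 mm
- tote: grey open box for empties, fixed, 170 x 122 mm, 55 mm high, walls and floor 4 mm. Origin: centre of its underside; x along its length. An old light-blue and violet carton (56 x 70 mm, 34 mm high) lies in its +x end
- tote_space (a point): on the inner floor of the grey box, in the middle of its free part 51 mm from its -x wall and 52 mm from the old carton
- two_way_radio: black hand radio lying on the worktop, 151 x 58 x 31 mm; origin at its underside's centre, x along its length to the aerial. Leave alone
- vial_white_cap: white-capped sample vial standing on the worktop, 36 mm wide, 63 mm tall; origin at its underside's centre. Leave alone
- vial_blue_cap: blue-capped sample vial standing on the worktop, 36 mm wide, 65 mm tall; origin at its underside's centre. Leave alone

How it is judged:
By the outcome, as a careful person would: the job done as asked, in the order asked, and still so for the second after the job is handed in, with the robot touching nothing.
It also fails if it takes over 72 s, if anything falls off the work surface, if the arm or the gripper's body presses on something with over 40 N, if the wrist force passes 120 N, or if a joint passes its speed limit or range.

ROBOT

A 6-joint arm with a two-finger parallel gripper is mounted at the origin on a cart in front of the work surface, level with it; the furniture and walls round the work are solid. World frame = base frame: x ahead of the robot, y to its left, z up, the work surface at z = 0. Lengths are in mm, angles in rad, forces in N, time in s.
With the tool pointing down it reaches from about 350 to 975 mm from the base axis. Payload 7.1 kg.
Tool frame: the origin (TCP) lies midway between the tips of the shut fingers; the grasp point (between the pads) lies 19 mm behind it; z points along the fingers, y is the line along which they close (so a half turn about z gives the same grasp; the last joint's range is limited). The gripper opens to 88 mm and grips with 3 to 60 N. Pads are 20 mm wide; open, the fingers measure 115 mm over their backs; the gripper's body (75 mm by 178 mm) begins 61 mm behind the grasp point.
Start: joints at [1.2, 0.423, 1.63, -0, 1.089, -0.019], TCP at [215.335, 586.716, 222.675] pointing down, gripper open.
Joint ranges: [-3, 3], [-0.9, 2.11], [0.09, 2.58], [-1.31, 4.45], [0.11, 2.69], [-2.54, 2.54]. Speed limits (rad/s): [2.39, 2.39, 3.01, 3.14, 3.14, 3.14].

INTERFACE

Orientations are given as a rotation vector (axis times angle).
In Python, from workcell import ctrl gives the robot as it stands. The module is installed in compiled form; this text tells all that it offers.
- The arm moves only by the tool apply_moves, never from a script. Its argument "targets" is a list of rows, each a list of 3 entries, a list of its own where there are three numbers: the opening, from -1 (shut) to 1 (fully open), then the shift along the tool's x, y, z normalised to -1 to 1, where 1 is 5 cm, then the turn, a rotation vector about the tool's x, y, z normalised to -1 to 1, where 1 is 90 degrees. In form: [[jaw, [x, y, z], [wx, wy, wz]], ...]. A call has 1 to 8 rows; each row shifts and turns the commanded pose from where the row before left it, along the tool's axes as they then stand; what a row does not reach is not made up. A row lasts 1/8 s, in which the tool goes at most 62.5 mm and 10.7 degrees, less where a joint would pass 70% of its speed; a pose out of reach is approached as far as the arm can. A call with a number of a shift or a turn outside -1 to 1 is refused whole. A call with a gripper value outside its range is refused whole. The fingers move at their own pace and stop on an object; the grip force is fixed at half the most. Time passes only in rows, so rows that do not move let the fingers close. It gives the time, the measured TCP pose, the force, the opening and the grip force at its end, in the units of the state.
- ctrl.get_obs(): the state, without advancing time (a new reading comes with each control period).
- ctrl.get_image(name): name is "side" or "top"; returns a dict with "pixels" (420x560x3 uint8, blue, green, red), "camera_matrix" (3x3 intrinsics, pixels), "view" (4x4, takes a point from world to camera coordinates). Camera axes: x right, y down, z forward; pixel columns grow to the right and rows downward; lengths in mm; the calibration is good to about 2 mm. A picture is of the moment at which its call begins. There is no depth.
- ctrl.close_job(): hands the job in; it is judged then, once.
Trained networks look in the newest picture that a camera, given by its name, has taken for a name from the list of things; names that differ only in an ending like _2 or _b are one class to them, and where a whole thing is asked for, a point or a joint stands for the part that bears it (a point fixed in the world has none). Each returns a list of dicts, best first, with "score" (0 to 1); they miss things now and then, are a little off and sometimes report something else, mostly with a low value. They report only what shows in the picture. A call takes as long as a camera call.
- ctrl.masks_of(label, camera): "region" (420x560 bool, what is visible of it) and "bbox" ([left, top, right, bottom] in pixels, round what is visible of it).
- ctrl.pinpoint(label, camera): "xy" ([column, row] in pixels: a listed point, or the origin of a listed thing).
The state is a dict: "t": time; "qpos": joint angles; "qvel": joint speeds; "joint_torque": joint torques, N m; "ee_pos": TCP position; "orientation": TCP orientation; "ft_force": force on the tool from outside, world axes, zero at the start; "moment": the same for the moment, N m; "width": finger opening in mm; "grasp_force": force on a finger pad.
Only numpy, scipy, OpenCV 4.12 (cv2) and the standard library are available. Lean on these libraries where they do the work, as an engineer would, in place of code of your own. Each camera call takes 0.05 s, during which the arm holds its last target. There are 200 camera calls.

## Working session

There is one attempt and no reset: what is moved stays moved. The work goes in short steps, Python scripts to look and compute and a tool call to move; the robot and the scene stay as the last step left them, time stands still between calls to the robot, and variables do not carry over. Pictures are saved under pics/ and viewed, at most 10 in all, crops included, and the job is handed in when it is done.

Besides the shell and the picture viewer there is one more tool, called after ">>>" as name([rows], argument=value, ...), one row to a line, values as JSON. apply_moves: Moves the arm, as the interface text tells. Scaled input: -1 to 1 covers 5 cm each way for a shift and 90 degrees each way for a turn. Its arguments: {"type":"object","properties":{"targets":{"type":"array"}},"required":["targets"]}

```bash
mkdir -p pics
cat > h.py <<'E'
import numpy as np, cv2
from workcell import ctrl
from scipy.spatial.transform import Rotation as R
def proj(im,p):
    v=np.array(im["view"]);k=np.array(im["camera_matrix"]);c=v[:3,:3]@np.array(p,float)+v[:3,3];q=k@c;return q[:2]/q[2]
def ray(im,uv):
    v=np.array(im["view"]);k=np.array(im["camera_matrix"])
    d=v[:3,:3].T@np.linalg.solve(k,[uv[0],uv[1],1.]);o=-v[:3,:3].T@v[:3,3];return o,d/np.linalg.norm(d)
def onz(im,uv,z):
    o,d=ray(im,uv);return o+d*(z-o[2])/d[2]
def tri(rs):
    A=0;b=0
    for o,d in rs:
        P=np.eye(3)-np.outer(d,d);A=A+P;b=b+P@o
    x=np.linalg.solve(A,b);return x,[float(np.linalg.norm((np.eye(3)-np.outer(d,d))@(x-o))) for o,d in rs]
E
python3 - <<'E'
from h import *
np.set_printoptions(precision=1,suppress=True)
ims={}
for c in("side","top"):
    im=ims[c]=ctrl.get_image(c); cv2.imwrite(f"pics/{c}0.png",im["pixels"]); print(c,ray(im,(280,210)))
for l in["lane","lane_stop","follower_grip","follower","carton_a","tote","tote_space","two_way_radio","vial_white_cap","vial_blue_cap"]:
    for c in ims:
        print(l,c,[(round(d["score"],2),np.array(d["xy"])) for d in ctrl.pinpoint(l,c)[:5]])
    a,b=[ctrl.pinpoint(l,c) for c in ims]
    if a and b and l!="carton_a": print("   ",*tri([ray(ims["side"],a[0]["xy"]),ray(ims["top"],b[0]["xy"])]))
o=ctrl.get_obs();print(o)
E
```

```text
side (array([ 180.1, -711.5,  500.2]), array([ 0.4,  0.8, -0.5]))
top (array([ 359.2,    3.7, 1147.7]), array([ 0.2,  0. , -1. ]))
lane side [(0.97, array([258. , 244.6]))]
lane top [(0.71, array([287.4, 227.5])), (0.65, array([392.2, 262.8]))]
    [502.9  -6.2   6.1] [2.4643075424739953, 2.4643075424740783]
lane_stop side [(0.82, array([283.8, 279.4]))]
lane_stop top [(0.83, array([337.4, 231.9]))]
    [ 492.3 -138.5    1.1] [1.2165047886847977, 1.2165047886849372]
follower_grip side [(0.61, array([249.2, 187.7]))]
follower_grip top [(0.67, array([238.4, 214.8]))]
    [531.8 111.1  91.2] [3.5753374515074228, 3.5753374515073917]
follower side [(0.85, array([254.2, 235. ]))]
follower top [(0.95, array([269.7, 224. ])), (0.4, array([287.3, 227.8])), (0.26, array([311.4, 234.3]))]
    [514.3  39.8   3.2] [1.8374990099626016, 1.8374990099624597]
carton_a side [(0.72, array([273.5, 263.8])), (0.71, array([261.5, 239.9])), (0.59, array([269.5, 253.7]))]
carton_a top [(0.87, array([314.8, 233.9])), (0.78, array([298.6, 227.6])), (0.68, array([327.1, 233.2])), (0.66, array([282. , 226.5]))]

[... 611 characters left out ...]
[(0.71, array([313.6, 144.1])), (0.56, array([268.4, 223.8]))]
    [741.7 -86.8 -21.6] [2.173042512202856, 2.173042512203039]
vial_blue_cap side [(0.69, array([328.1, 210.9]))]
vial_blue_cap top [(0.73, array([256.6, 145.1])), (0.61, array([313.7, 143.2]))]
    [737.8  70.1  -4.9] [2.6862125158585055, 2.6862125158585237]
{'t': 2.1, 'qpos': array([ 1.2,  0.4,  1.6, -0. ,  1.1, -0. ]), 'qvel': array([ 0.,  0., -0., -0.,  0.,  0.]), 'joint_torque': array([ -0. , -54.5, -27.4,   0.1,   0. ,  -0. ]), 'ee_pos': array([215.4, 586.7, 222.7]), 'orientation': array([0.5, 3.1, 0. ]), 'ft_force': array([ 0.3, -0.2,  0.8]), 'moment': array([-0., -0., -0.]), 'grasp_force': 0.0, 'width': 87.70436003463043}
```

Run:
```python
import cv2
a=cv2.imread("pics/side0.png")[150:390,120:440];b=cv2.imread("pics/top0.png")[110:350,140:460]
cv2.imwrite("pics/s1.png",cv2.resize(a,(800,600),interpolation=cv2.INTER_CUBIC));cv2.imwrite("pics/t1.png",cv2.resize(b,(800,600),interpolation=cv2.INTER_CUBIC))
```

```text
(no output)
```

View pics/s1.png

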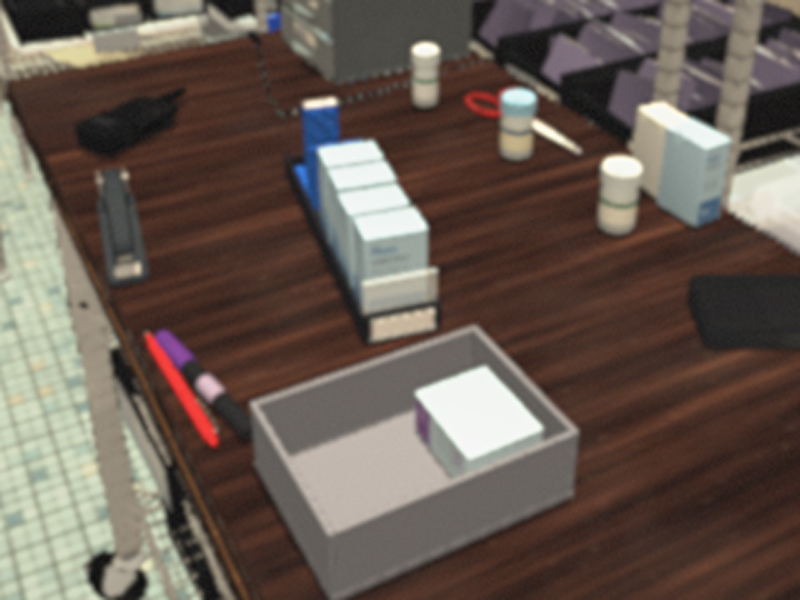

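View pics/t1.png

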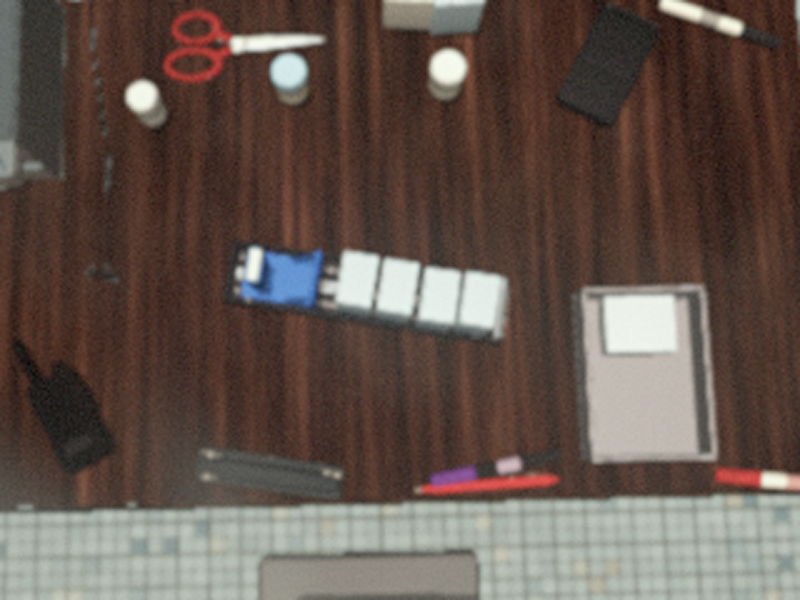

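Both views agree: the tray runs nearly along world y with the stop at -y, and its four cartons (crop tops around x 335–505, y 250–335) are clearly visible. The old carton sits at the tote's far (+x) end, with free space at its near end. Next I measure the carton tops.

Run:
```python
from h import *
np.set_printoptions(precision=1,suppress=True)
im=ctrl.get_image("top");si=ctrl.get_image("side")
g=im["pixels"].min(axis=2)
m=((g>135)*255).astype(np.uint8); m[:205]=0;m[250:]=0;m[:,:225]=0;m[:,345:]=0
n,lab,st,ce=cv2.connectedComponentsWithStats(m)
tops=[]
for i in range(1,n):
    if st[i][4]<30: continue
    ys,xs=np.nonzero(lab==i);P=np.array([onz(im,(x,y),86)[:2] for x,y in zip(xs,ys)],np.float32)
    print(st[i],cv2.minAreaRect(P),P.mean(0))
# lane yaw from row of lane mask
for c,I in(("top",im),("side",si)):
    for d in ctrl.masks_of("lane",c)[:1]: print(c,d["bbox"],d["score"])
    for l in("carton_a","tote"):
        for d in ctrl.masks_of(l,c)[:5]: print(l,c,d["bbox"],d["score"],cv2.minAreaRect(np.argwhere(d["region"])[:,::-1].astype(np.float32)))
big=cv2.resize(im["pixels"][200:260,225:355],(780,360),interpolation=cv2.INTER_CUBIC)
# two-view height check: model corners
sp=np.array([492.3,-138.5,0]);
for th in(1.49,1.44,1.39): print(th,[np.cos(th),np.sin(th)])
cv2.imwrite("pics/t2.png",big)
```

```text
[234 209  11  14 100] ((528.1406860351562, 110.88188171386719), (22.98975944519043, 33.22287368774414), 80.13236236572266) [525.9 109. ]
[ 269  210   74   35 1494] ((498.36688232421875, -50.800811767578125), (178.11375427246094, 59.72554016113281), 78.284423828125) [497.2 -55. ]
top [231.9, 207.3, 343.8, 248.6] 0.86
carton_a top [289.0, 213.8, 309.4, 241.9] 0.82 ((298.0899963378906, 226.36997985839844), (14.142135620117188, 23.900211334228516), 8.130102157592773)
carton_a top [275.3, 213.1, 291.7, 236.2] 0.76 ((282.4100036621094, 223.62997436523438), (14.283556938171387, 23.193105697631836), 8.130102157592773)
carton_a top [303.6, 221.0, 322.9, 244.1] 0.6 ((314.3918762207031, 229.6486358642578), (14.79590892791748, 23.509056091308594), 9.462322235107422)
carton_a top [323.7, 218.1, 340.1, 245.0] 0.59 ((330.1531677246094, 231.2543182373047), (16.194091796875, 24.177093505859375), 8.746161460876465)
tote top [370.5, 224.4, 426.4, 297.3] 0.57 ((397.6922912597656, 259.4615478515625), (69.78128051757812, 55.35907745361328), 86.8201675415039)
tote top [239.2, 212.1, 269.2, 233.0] 0.3 ((251
[... 391 characters left out ...]
77, 38.53800964355469), 38.92754364013672)
carton_a side [252.0, 214.5, 275.4, 251.4] 0.88 ((258.46954345703125, 227.90109252929688), (21.275894165039062, 38.35977554321289), 39.17366027832031)
carton_a side [245.8, 205.8, 274.9, 248.0] 0.75 ((253.3945770263672, 221.7384490966797), (21.79349708557129, 40.00896072387695), 32.82853698730469)
tote side [219.3, 282.5, 352.2, 390.5] 0.88 ((286.45880126953125, 329.4071960449219), (87.01516723632812, 123.16149139404297), 66.03751373291016)
1.49 [np.float64(0.08070844845480063), np.float64(0.9967377520431434)]
1.44 [np.float64(0.13042370873814554), np.float64(0.9914583481916864)]
1.39 [np.float64(0.17981297767299959), np.float64(0.9837008148112766)]
```

View pics/t2.png

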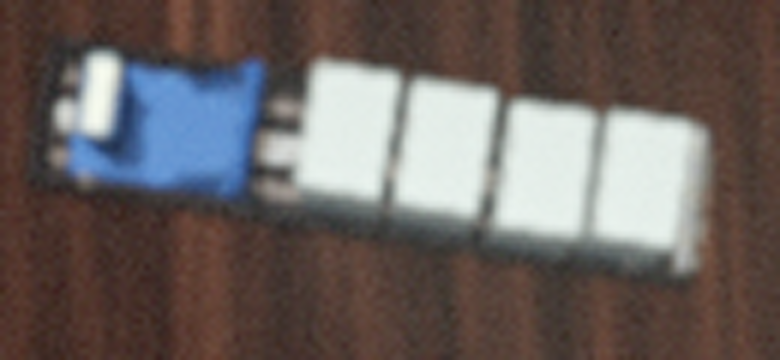

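Crop shows the four tops (scale 6) centred near (350,131), (446,147), (546,167), (645,178), and the grip cap at (101,95). I'll triangulate the row's outer corners against the side view.

Run:
```python
from h import *
np.set_printoptions(precision=1,suppress=True)
im=ctrl.get_image("top");si=ctrl.get_image("side")
T=lambda x,y:(225+(x+.5)/6-.5,200+(y+.5)/6-.5)
S=lambda x,y:(120+(x+.5)/2.5-.5,150+(y+.5)/2.5-.5)
for t,s in(((678,247),(357,241)),((694,120),(427,232)),((300,190),(318,150)),((315,60),(378,141)),((101,95),(321,102))):
    print(*tri([ray(im,T(*t)),ray(si,S(*s))]))
C=np.array([onz(im,T(*t),86)[:2] for t in((350.5,131),(446,147),(546.5,167.5),(645,178))]);print(C,np.diff(C,axis=0))
g=onz(im,T(101,95),88)[:2];print("grip",g)
for z,q in((6,[(25,40),(30,182),(690,275)]),): print([onz(im,T(*p),22) for p in q])
print("tilt",np.arctan2(*(C[0]-C[3])[::-1]),np.arctan2(*(g-C[3])[::-1]))
# tote rim corners top t1 crop scale2.5 off (140,110)
U=lambda x,y:(140+(x+.5)/2.5-.5,110+(y+.5)/2.5-.5)
for t,s in(((582,290),(474,328)),((705,287),(577,434)),((715,460),(330,530)),((590,460),(253,402))): print("tote",*tri([ray(im,U(*t)),ray(si,S(*s))]),onz(im,U(*t),55))
o=ctrl.get_obs();print(R.from_rotvec(o["orientation"]).as_matrix())
```

```text
[ 457.6 -126.3   84. ] [2.534290098366107, 2.5342900983660175]
[ 511.  -135.9   80.9] [1.2386064539704749, 1.2386064539704207]
[488.6  24.6  82.9] [1.7269831368286788, 1.726983136828733]
[543.   17.   81.5] [2.497463265992153, 2.4974632659920615]
[528.5 104.9  87.5] [1.246400708851272, 1.2464007088515066]
[[ 510.3    4.1]
 [ 502.8  -34.6]
 [ 493.4  -75.1]
 [ 488.2 -114.9]] [[ -7.5 -38.7]
 [ -9.4 -40.5]
 [ -5.2 -39.8]]
grip [527.2 105.3]
[array([562.6, 144.5,  22. ]), array([500.5, 142.5,  22. ]), array([ 453.8, -139.5,   22. ])]
tilt 1.387140614431562 1.395323779828286
tote [ 499.5 -221.    50.8] [0.5219277646602938, 0.5219277646602422] [ 498.5 -219.9   55. ]
tote [ 498.6 -343.8   53.1] [0.2501871616925083, 0.2501871616925897] [ 498.6 -343.3   55. ]
tote [ 330.4 -340.6   55.8] [2.2980219229413623, 2.2980219229413366] [ 328.2 -340.1   55. ]
tote [ 332.4 -219.3   51.7] [1.5848118156109285, 1.5848118156108144] [ 331.  -218.1   55. ]
[[-0.9  0.3  0. ]
 [ 0.3  0.9  0. ]
 [ 0.   0.  -1. ]]
```

>>> apply_moves([
  [1,[0,0,0],[0,0,0.113]],
  [1,[0,0,0],[0,0,0.113]],
  [1,[0,0,0],[0,0,0.113]],
  [1,[0,0,0],[0,0,0.113]],
  [1,[0,0,0],[0,0,0.113]],
  [1,[0,0,0],[0,0,0.113]],
  [1,[0,0,0],[0,0,0.113]],
  [1,[0,0,0],[0,0,0.113]],
])

```text
t: 3.6
ee_pos: [215.3, 586.7, 222.7]
orientation: [2.439, 1.98, -0.0]
ft_force: [0.3, 0.0, -0.3]
width: 87.7
grasp_force: 0.0
```

```bash
cat > d.py <<'E'
import sys
from h import *
np.set_printoptions(precision=3,suppress=True)
# usage: d.py x y z [yaw of tool y, deg]
o=ctrl.get_obs();M=R.from_rotvec(o["orientation"]).as_matrix()
t=np.array([float(a) for a in sys.argv[1:4]]);ya=np.radians(float(sys.argv[4]) if len(sys.argv)>4 else -10.4)
y=np.array([np.cos(ya),np.sin(ya),0]);z=np.array([0,0,-1.]);G=np.c_[np.cross(y,z),y,z]
print("t",o["t"],"pos",o["ee_pos"],"F",o["ft_force"],"w",o["width"],"g",o["grasp_force"])
print("ydir deg",np.degrees(np.arctan2(M[1,1],M[0,1])))
print("shift/50",M.T@(t-o["ee_pos"])/50,"turn/90",R.from_matrix(M.T@G).as_rotvec()/(np.pi/2))
E
python3 d.py 509.5 4 140
```

```text
t 3.6 pos [215.334 586.695 222.661] F [ 0.288  0.006 -0.309] w 87.6505569180523 g 0.0
ydir deg -11.852210573299494
shift/50 [-10.197   8.151   1.654] turn/90 [-0.     0.    -0.016]
```

>>> apply_moves([
  [1,[-0.64,0.51,0],[0,0,-0.016]],
  [1,[-0.64,0.51,0],[0,0,0]],
  [1,[-0.64,0.51,0],[0,0,0]],
  [1,[-0.64,0.51,0],[0,0,0]],
  [1,[-0.64,0.51,0],[0,0,0]],
  [1,[-0.64,0.51,0],[0,0,0]],
  [1,[-0.64,0.51,0],[0,0,0]],
  [1,[-0.64,0.51,0],[0,0,0]],
])

```text
t: 4.6
ee_pos: [371.1, 297.4, 222.9]
orientation: [2.408, 2.018, 0.001]
ft_force: [0.3, 0.9, 0.1]
width: 88.1
grasp_force: 0.0
```

```bash
python3 d.py 509.5 4 140
```

```text
t 4.6 pos [371.083 297.39  222.91 ] F [0.3   0.875 0.148] w 88.05527320467326 g 0.0
ydir deg -10.068930543658638
shift/50 [-5.294  3.751  1.657] turn/90 [ 0.    -0.     0.004]
```

>>> apply_moves([
  [1,[-0.75,0.53,0.1],[0,0,0.004]],
  [1,[-0.75,0.53,0.1],[0,0,0]],
  [1,[-0.75,0.53,0.2],[0,0,0]],
  [1,[-0.75,0.53,0.3],[0,0,0]],
  [1,[-0.75,0.53,0.3],[0,0,0]],
  [1,[-0.75,0.53,0.3],[0,0,0]],
  [1,[-0.75,0.53,0.3],[0,0,0]],
  [1,[-0.04,0.04,0],[0,0,0]],
])

```text
t: 5.6
ee_pos: [507.7, 2.3, 141.8]
orientation: [-2.417, -2.006, 0.001]
ft_force: [-0.2, 0.6, 0.8]
width: 87.7
grasp_force: 0.0
```

```bash
python3 d.py 509.5 4 55;python3 - <<'E'
from h import *
b=ctrl.get_image("top")["pixels"][150:300,200:400]
cv2.imwrite("pics/t3.png",cv2.resize(b,(800,600),interpolation=cv2.INTER_CUBIC))
E
```

```text
t 5.6 pos [507.685   2.34  141.807] F [-0.227  0.581  0.818] w 87.72678041844969 g 0.0
ydir deg -10.639103276736634
shift/50 [0.04  0.031 1.736] turn/90 [-0.001  0.    -0.003]
```

View pics/t3.png

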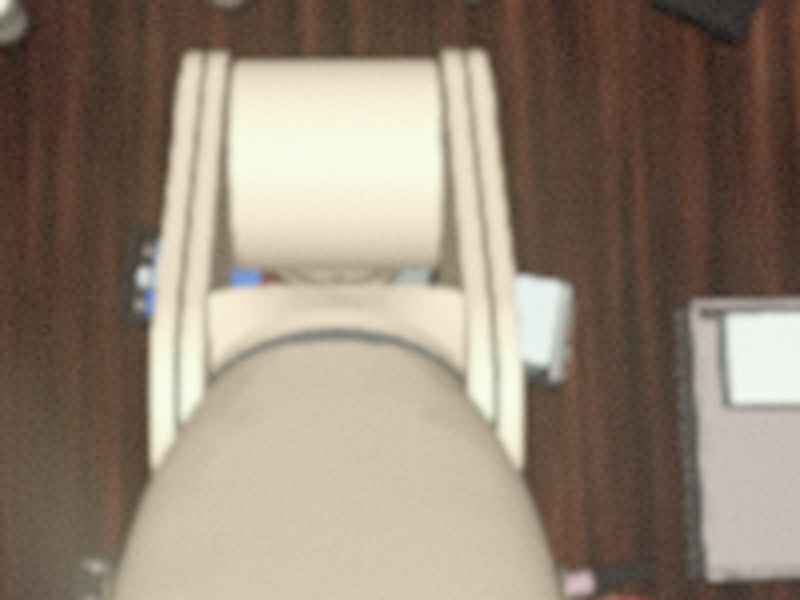

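The arm hides the row from above, as expected; only c4 shows at (545,320). Descending on the rearmost carton to weigh it.

>>> apply_moves([
  [1,[0.04,0.03,0.45],[0,0,-0.003]],
  [1,[0,0,0.45],[0,0,0]],
  [1,[0,0,0.45],[0,0,0]],
  [1,[0,0,0.4],[0,0,0]],
  [-1,[0,0,0],[0,0,0]],
  [-1,[0,0,0],[0,0,0]],
  [-1,[0,0,0],[0,0,0]],
  [-1,[0,0,0],[0,0,0]],
])

```text
t: 6.65
ee_pos: [509.8, 6.3, 56.0]
orientation: [2.409, 2.015, 0.002]
ft_force: [1.4, -0.2, 0.5]
width: 51.0
grasp_force: 0.8
```

>>> apply_moves([
  [-1,[0,0,0],[0,0,0]],
  [-1,[0,0,0],[0,0,0]],
])

```text
t: 6.9
ee_pos: [509.9, 6.2, 56.0]
orientation: [2.409, 2.015, 0.002]
ft_force: [0.0, 1.2, 6.5]
width: 50.2
grasp_force: 30.0
```

>>> apply_moves([
  [-1,[0,0,-0.15],[0,0,0]],
  [-1,[0,0,-0.15],[0,0,0]],
  [-1,[0,0,0],[0,0,0]],
  [-1,[0,0,0],[0,0,0]],
  [-1,[0,0,0],[0,0,0]],
])

```text
t: 7.52
ee_pos: [508.8, 6.2, 70.0]
orientation: [-2.409, -2.016, 0.001]
ft_force: [0.6, -0.3, -4.1]
width: 49.5
grasp_force: 30.0
```

```bash
python3 d.py 509.5 4 56;python3 - <<'E'
from h import *
print(np.mean([(ctrl.get_image("side"),ctrl.get_obs()["ft_force"])[1] for _ in range(4)],0))
b=ctrl.get_image("side")["pixels"][150:300,170:370]
cv2.imwrite("pics/s4.png",cv2.resize(b,(800,600),interpolation=cv2.INTER_CUBIC))
E
```

```text
t 7.525 pos [508.831   6.196  69.969] F [ 0.633 -0.264 -4.134] w 49.47349807699308 g 29.999332576990128
ydir deg -10.169749145175333
shift/50 [-0.041  0.021  0.279] turn/90 [-0.     0.     0.003]
[-0.07557044  0.2000967  -3.14313115]
```

View pics/s4.png

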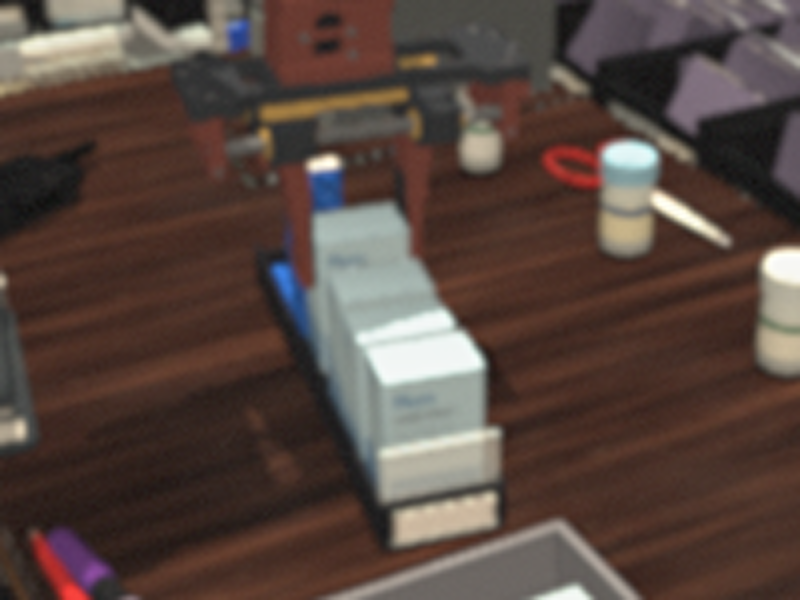

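The first carton is lifted cleanly and weighs about 3.1–4 N, so it is full. I'll put it back and go to the next.

>>> apply_moves([
  [-1,[0,0,0.15],[0,0,0]],
  [-1,[0,0,0.13],[0,0,0]],
  [-1,[0,0,0],[0,0,0]],
  [0.5,[0,0,0],[0,0,0]],
  [0.5,[0,0,0],[0,0,0]],
  [0.5,[0,0,0],[0,0,0]],
  [0.5,[0,0,-0.4],[0,0,0]],
  [0.5,[0,0,-0.5],[0,0,0]],
])

```text
t: 8.78
ee_pos: [508.6, 6.2, 101.3]
orientation: [-2.409, -2.015, 0.002]
ft_force: [0.2, -0.1, 0.5]
width: 65.7
grasp_force: 0.0
```

```bash
python3 d.py 502 -34.7 56
```

```text
t 8.775 pos [508.608   6.225 101.307] F [ 0.157 -0.078  0.517] w 65.7409726039412 g 0.0
ydir deg -10.166420767242814
shift/50 [-0.829  0.016  0.906] turn/90 [-0.001  0.     0.003]
```

>>> apply_moves([
  [0.5,[-0.42,0.02,0],[0,0,0.003]],
  [0.5,[-0.41,0,0.1],[0,0,0]],
  [0.5,[0,0,0.4],[0,0,0]],
  [0.5,[0,0,0.41],[0,0,0]],
  [-1,[0,0,0],[0,0,0]],
  [-1,[0,0,0],[0,0,0]],
  [-1,[0,0,0],[0,0,0]],
  [-1,[0,0,0],[0,0,0]],
])

```text
t: 9.78
ee_pos: [503.0, -34.8, 56.3]
orientation: [2.414, 2.01, 0.001]
ft_force: [0.0, -0.3, -0.9]
width: 50.4
grasp_force: 30.0
```

>>> apply_moves([
  [-1,[0,0,-0.15],[0,0,0]],
  [-1,[0,0,-0.15],[0,0,0]],
  [-1,[0,0,0],[0,0,0]],
  [-1,[0,0,0],[0,0,0]],
  [-1,[0,0,0],[0,0,0]],
])

```text
t: 10.4
ee_pos: [502.5, -34.8, 70.5]
orientation: [-2.414, -2.01, 0.0]
ft_force: [0.2, 0.4, 0.2]
width: 49.7
grasp_force: 30.0
```

```bash
cat > w.py <<'E'
from h import *
print(np.mean([(ctrl.get_image("side"),ctrl.get_obs()["ft_force"])[1] for _ in range(4)],0))
E
python3 w.py;python3 d.py 502 -34.7 56
```

```text
[ 0.29282797 -0.01647372 -0.52225481]
t 10.6 pos [502.498 -34.773  70.505] F [ 0.679  0.582 -0.501] w 49.64327897714558 g 29.999985918402672
ydir deg -10.438747016213373
shift/50 [-0.   -0.01  0.29] turn/90 [-0.  0. -0.]
```

The second carton reads 0.5 N, so it is the empty one. Raising it and carrying it to the tote.

>>> apply_moves([
  [-1,[0,0,-0.6],[0,0,0]],
  [-1,[0,0,-0.7],[0,0,0]],
  [-1,[0,0,-0.7],[0,0,0]],
  [-1,[-0.4,-0.2,0],[0,0,0]],
  [-1,[-0.7,-0.4,0],[0,0,0]],
  [-1,[-0.8,-0.4,0],[0,0,0]],
  [-1,[-0.8,-0.4,0],[0,0,0]],
  [-1,[-0.6,-0.3,0],[0,0,0]],
])

```text
t: 11.6
ee_pos: [388.0, -182.7, 170.7]
orientation: [-2.415, -2.01, 0.0]
ft_force: [-0.8, -0.1, -1.3]
width: 50.0
grasp_force: 30.0
```

```bash
python3 d.py 384 -282 110 -2
```

```text
t 11.6 pos [ 387.976 -182.702  170.692] F [-0.782 -0.124 -1.333] w 49.98453906200138 g 30.000622384250164
ydir deg -10.465654708687008
shift/50 [-1.967  0.283  1.214] turn/90 [-0.     0.    -0.094]
```

>>> apply_moves([
  [-1,[-0.6,0.1,0],[0,0,0]],
  [-1,[-0.7,0.1,0],[0,0,0]],
  [-1,[-0.67,0.08,0],[0,0,0]],
  [-1,[0,0,0.2],[0,0,-0.05]],
  [-1,[0,0,0.5],[0,0,-0.044]],
  [-1,[0,0,0.5],[0,0,0]],
  [-1,[0,0,0],[0,0,0]],
])

```text
t: 12.48
ee_pos: [383.9, -280.2, 109.3]
orientation: [-2.257, -2.18, 0.001]
ft_force: [-0.1, -0.6, 0.1]
width: 49.6
grasp_force: 30.0
```

```bash
python3 d.py 384 -282 56 -2;python3 - <<'E'
from h import *
b=ctrl.get_image("side")["pixels"][210:390,190:430]
cv2.imwrite("pics/s5.png",cv2.resize(b,(800,600),interpolation=cv2.INTER_CUBIC))
E
```

```text
t 12.475 pos [ 383.887 -280.196  109.283] F [-0.116 -0.598  0.092] w 49.57314307906283 g 29.99985259026289
ydir deg -1.986221090451784
shift/50 [-0.038  0.007  1.066] turn/90 [-0.002 -0.001  0.   ]
```

View pics/s5.png

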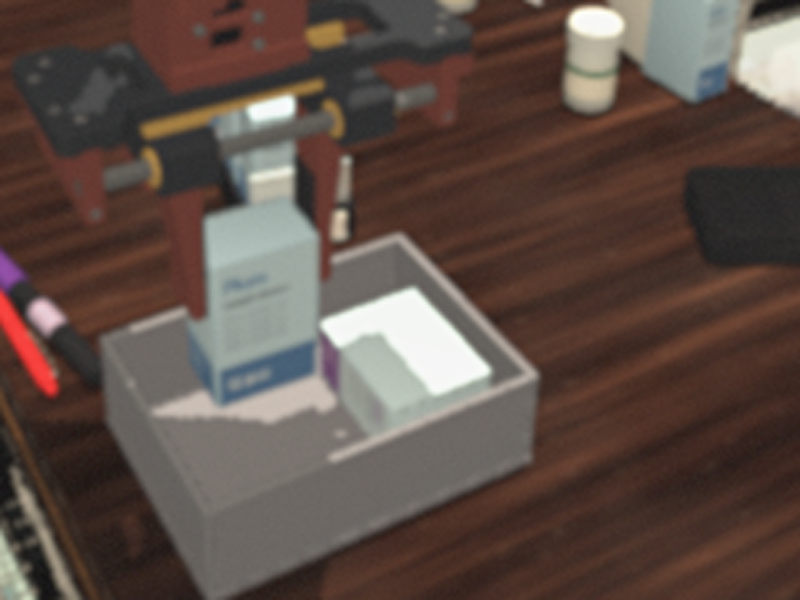

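The carton hangs upright at (262,300) above the tote's free part, clear of the old carton. Lowering and releasing.

>>> apply_moves([
  [-1,[0,0,0.4],[0,0,0]],
  [-1,[0,0,0.4],[0,0,0]],
  [-1,[0,0,0.2],[0,0,0]],
  [-1,[0,0,0.09],[0,0,0]],
  [-1,[0,0,0],[0,0,0]],
  [0.4,[0,0,0],[0,0,0]],
  [0.4,[0,0,0],[0,0,0]],
  [0.4,[0,0,0],[0,0,0]],
])

```text
t: 13.52
ee_pos: [385.2, -281.2, 56.4]
orientation: [2.259, 2.183, 0.0]
ft_force: [0.6, 0.3, -0.4]
width: 61.6
grasp_force: 0.0
```

>>> apply_moves([
  [0.4,[0,0,-0.3],[0,0,0]],
  [0.4,[0,0,-0.6],[0,0,0]],
  [0.4,[0,0,-0.8],[0,0,0]],
  [0.4,[0,0,-0.8],[0,0,0]],
  [0,[0.2,0.2,0],[0,0,0.05]],
  [0,[0.6,0.3,0],[0,0,0.045]],
  [0,[0.8,0.3,0],[0,0,0]],
  [0,[0.8,0.3,0],[0,0,0]],
])

```text
t: 14.52
ee_pos: [458.4, -169.2, 182.3]
orientation: [2.416, 2.007, 0.001]
ft_force: [0.5, -0.5, -0.5]
width: 43.9
grasp_force: 0.0
```

```bash
python3 d.py 527.5 106 155
```

```text
t 14.525 pos [ 458.404 -169.184  182.342] F [ 0.48  -0.485 -0.473] w 43.87293026815517 g 0.0
ydir deg -10.561201822357695
shift/50 [5.664 0.349 0.546] turn/90 [ 0.001  0.    -0.002]
```

Run:
```python
from h import *
np.set_printoptions(precision=1,suppress=True)
im={c:ctrl.get_image(c) for c in("top","side")}
for l in("follower_grip","lane_stop"):
    p=[ctrl.pinpoint(l,c) for c in im];print(l,p)
    if all(p): print(tri([ray(im[c],q[0]["xy"]) for c,q in zip(im,p)]))
a=cv2.resize(im["top"]["pixels"][190:265,215:355],(800,428),interpolation=cv2.INTER_CUBIC)
cv2.imwrite("pics/t6.png",a)
```

```text
follower_grip [[{'xy': [239.0, 215.1], 'score': 0.75}, {'xy': [267.4, 224.7], 'score': 0.47}], [{'xy': [249.4, 192.0], 'score': 0.92}]]
(array([532.3, 111. ,  79.9]), [3.0545717851343555, 3.054571785134342])
lane_stop [[{'xy': [336.7, 235.1], 'score': 0.7}, {'xy': [241.7, 216.4], 'score': 0.42}], [{'xy': [277.6, 275.0], 'score': 0.78}]]
(array([ 481.7, -134.4,   13.2]), [0.2545206445288254, 0.25452064452882833])
```

View pics/t6.png

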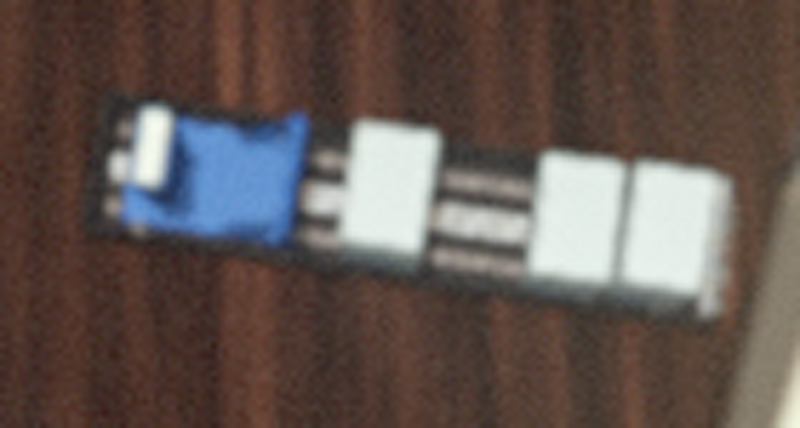

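The empty's slot is vacant, and three cartons stand upright. The grip cap is at (153,147), which agrees with my earlier (528,106). Moving above the grip.

>>> apply_moves([
  [0.4,[0.5,0.03,0],[0,0,-0.002]],
  [0.4,[0.8,0.05,0],[0,0,0]],
  [0.4,[0.8,0.05,0],[0,0,0]],
  [0.4,[0.8,0.05,0],[0,0,0]],
  [0.4,[0.8,0.05,0],[0,0,0]],
  [0.4,[0.8,0.05,0],[0,0,0]],
  [0.4,[0.8,0.05,0.2],[0,0,0]],
  [0.4,[0.38,0.02,0.3],[0,0,0]],
])

```text
t: 15.82
ee_pos: [526.9, 106.6, 156.2]
orientation: [2.412, 2.012, 0.002]
ft_force: [-0.4, -0.0, 0.2]
width: 61.5
grasp_force: 0.0
```

```bash
python3 d.py 528 106.5 60;python3 - <<'E'
from h import *
b=ctrl.get_image("side")["pixels"][130:280,190:390]
cv2.imwrite("pics/s7.png",cv2.resize(b,(800,600),interpolation=cv2.INTER_CUBIC))
E
```

```text
t 15.825 pos [526.93  106.565 156.2  ] F [-0.408 -0.015  0.171] w 61.52780604425751 g 0.0
ydir deg -10.339769912974814
shift/50 [0.002 0.019 1.924] turn/90 [ 0.001 -0.     0.001]
```

View pics/s7.png

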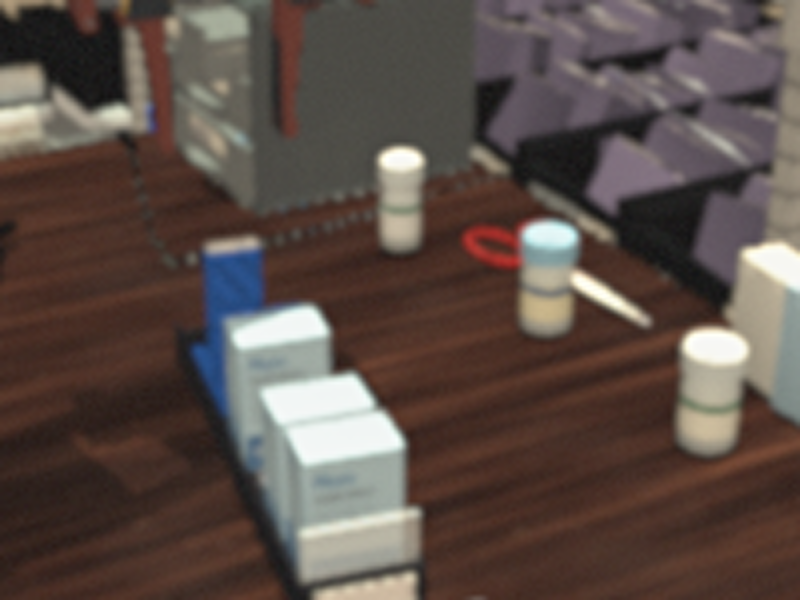

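The fingers, at columns 155 and 288, straddle the grip at column 233. Descending and gripping.

>>> apply_moves([
  [0.4,[0,0.02,0.5],[0,0,0]],
  [0.4,[0,0,0.5],[0,0,0]],
  [0.4,[0,0,0.5],[0,0,0]],
  [0.4,[0,0,0.4],[0,0,0]],
  [-1,[0,0,0],[0,0,0]],
  [-1,[0,0,0],[0,0,0]],
  [-1,[0,0,0],[0,0,0]],
  [-1,[0,0,0],[0,0,0]],
])

```text
t: 16.88
ee_pos: [527.7, 105.8, 62.0]
orientation: [2.412, 2.012, 0.002]
ft_force: [0.8, -1.9, 3.1]
width: 33.8
grasp_force: 30.0
```

```bash
python3 d.py 511 17 60
```

```text
t 16.875 pos [527.731 105.778  62.024] F [ 0.845 -1.858  3.134] w 33.80745164712747 g 30.001307129859924
ydir deg -10.337980242943686
shift/50 [-1.807 -0.011  0.04 ] turn/90 [ 0.001 -0.     0.001]
```

>>> apply_moves([
  [-1,[-0.05,0,0],[0,0,0]],
  [-1,[-0.1,0,0],[0,0,0]],
  [-1,[-0.1,0,0],[0,0,0]],
  [-1,[-0.1,0,0],[0,0,0]],
  [-1,[-0.05,0,0],[0,0,0]],
  [-1,[-0.05,0,0],[0,0,0]],
  [-1,[-0.05,0,0],[0,0,0]],
  [-1,[-0.08,0,0],[0,0,0]],
])

```text
t: 17.88
ee_pos: [522.7, 77.9, 62.0]
orientation: [2.412, 2.012, 0.003]
ft_force: [0.7, 2.5, 6.4]
width: 33.8
grasp_force: 30.0
```

>>> apply_moves([
  [-1,[-0.08,0,0],[0,0,0]],
  [-1,[-0.08,0,0],[0,0,0]],
  [-1,[-0.08,0,0],[0,0,0]],
  [-1,[-0.08,0,0],[0,0,0]],
  [-1,[-0.08,0,0],[0,0,0]],
  [-1,[-0.08,0,0],[0,0,0]],
  [-1,[-0.08,0,0],[0,0,0]],
])

```text
t: 18.75
ee_pos: [517.7, 50.2, 62.0]
orientation: [2.412, 2.012, 0.003]
ft_force: [-0.1, 3.4, 6.1]
width: 33.6
grasp_force: 30.0
```

```bash
python3 d.py 511 17 60
```

```text
t 18.75 pos [517.672  50.227  62.012] F [-0.102  3.39   6.079] w 33.57637267741534 g 30.003822147846222
ydir deg -10.346839886015532
shift/50 [-0.678 -0.012  0.04 ] turn/90 [ 0.001 -0.001  0.001]
```

>>> apply_moves([
  [-1,[-0.06,0,0],[0,0,0]],
  [-1,[-0.06,0,0],[0,0,0]],
  [-1,[-0.06,0,0],[0,0,0]],
  [-1,[-0.06,0,0],[0,0,0]],
])

```text
t: 19.25
ee_pos: [515.5, 38.4, 62.0]
orientation: [2.412, 2.012, 0.003]
ft_force: [-0.1, 2.6, 6.1]
width: 33.7
grasp_force: 30.0
```

>>> apply_moves([
  [-1,[-0.04,0,0],[0,0,0]],
  [-1,[-0.04,0,0],[0,0,0]],
  [-1,[-0.04,0,0],[0,0,0]],
])

```text
t: 19.62
ee_pos: [514.5, 32.7, 62.0]
orientation: [2.413, 2.011, 0.003]
ft_force: [0.7, 4.4, 5.8]
width: 34.0
grasp_force: 30.0
```

```bash
python3 d.py 511 17 60;python3 - <<'E'
from h import *
b=ctrl.get_image("side")["pixels"][170:290,190:350]
cv2.imwrite("pics/s8.png",cv2.resize(b,(800,600),interpolation=cv2.INTER_CUBIC))
E
```

```text
t 19.625 pos [514.498  32.718  62.023] F [0.747 4.375 5.783] w 33.98290686861133 g 30.004247725009918
ydir deg -10.360567625673088
shift/50 [-0.322 -0.012  0.04 ] turn/90 [ 0.001 -0.001  0.   ]
```

View pics/s8.png

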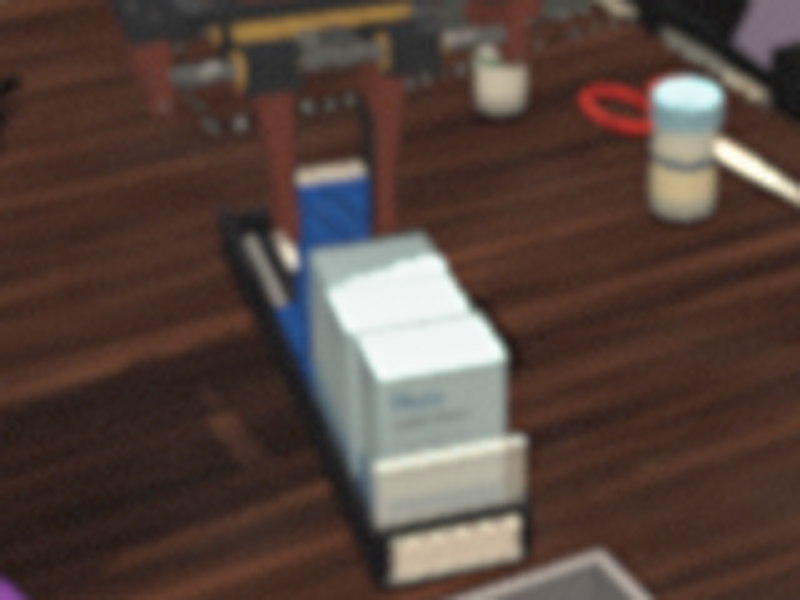

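The rear two cartons have closed up and stand upright. A gap to the front one remains, at (350,335). Continuing in small steps.

>>> apply_moves([
  [-1,[-0.03,0,0],[0,0,0]],
  [-1,[-0.03,0,0],[0,0,0]],
  [-1,[-0.03,0,0],[0,0,0]],
])

```text
t: 20.05
ee_pos: [513.8, 28.5, 62.0]
orientation: [2.413, 2.011, 0.004]
ft_force: [0.6, 5.9, 6.6]
width: 33.8
grasp_force: 30.0
```

>>> apply_moves([
  [-1,[-0.02,0,0],[0,0,0]],
  [-1,[-0.02,0,0],[0,0,0]],
])

```text
t: 20.3
ee_pos: [513.4, 26.6, 62.0]
orientation: [2.413, 2.012, 0.004]
ft_force: [0.9, 5.8, 5.8]
width: 33.9
grasp_force: 30.0
```

>>> apply_moves([
  [-1,[-0.02,0,0],[0,0,0]],
  [-1,[-0.02,0,0],[0,0,0]],
])

```text
t: 20.55
ee_pos: [513.3, 25.5, 62.1]
orientation: [-2.414, -2.011, -0.006]
ft_force: [0.9, 18.2, 5.6]
width: 33.8
grasp_force: 30.0
```

18 N means the row is against the stop. I'll ease the command back by the lag, then release.

>>> apply_moves([
  [-1,[0.014,0,0],[0,0,0]],
  [-1,[0,0,0],[0,0,0]],
])

```text
t: 20.8
ee_pos: [513.3, 25.6, 62.0]
orientation: [2.413, 2.012, 0.004]
ft_force: [0.6, 8.6, 6.9]
width: 33.8
grasp_force: 30.0
```

>>> apply_moves([
  [-1,[0.008,0,0],[0,0,0]],
  [0.2,[0,0,0],[0,0,0]],
  [0.2,[0,0,0],[0,0,0]],
  [0.2,[0,0,0],[0,0,0]],
  [0.2,[0,0,-0.4],[0,0,0]],
  [0.2,[0,0,-0.7],[0,0,0]],
  [0.2,[0,0,-0.8],[0,0,0]],
  [0.2,[0,0,-0.8],[0,0,0]],
])

```text
t: 21.8
ee_pos: [511.9, 24.7, 197.1]
orientation: [-2.413, -2.012, 0.001]
ft_force: [0.2, -1.2, 0.4]
width: 52.7
grasp_force: 0.0
```

>>> apply_moves([
  [0.2,[0.5,0,-0.3],[0,0,0]],
  [0.2,[0.8,0,0],[0,0,0]],
  [0.2,[0.8,0,0],[0,0,0]],
  [0.2,[0.8,0,0],[0,0,0]],
  [0.2,[0.8,0,0],[0,0,0]],
  [0.2,[0.5,0,0],[0,0,0]],
  [0.2,[0,0,0],[0,0,0]],
])

```text
t: 22.68
ee_pos: [550.0, 232.5, 210.9]
orientation: [2.411, 2.014, -0.001]
ft_force: [0.0, -0.1, 0.9]
width: 52.6
grasp_force: 0.0
```

Run:
```python
from h import *
t=ctrl.get_image("top")["pixels"][190:310,230:430];s=ctrl.get_image("side")["pixels"][190:390,200:360]
a=cv2.resize(t,(400,240),interpolation=cv2.INTER_CUBIC);b=cv2.resize(s,(400,500),interpolation=cv2.INTER_CUBIC)
o=np.zeros((500,800,3),np.uint8);o[:240,:400]=a;o[:,400:]=b
o[245:485,:400]=cv2.resize(t[20:68,30:110],(400,240),interpolation=cv2.INTER_CUBIC)
cv2.imwrite("pics/f9.png",o)
```

```text
(no output)
```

View pics/f9.png

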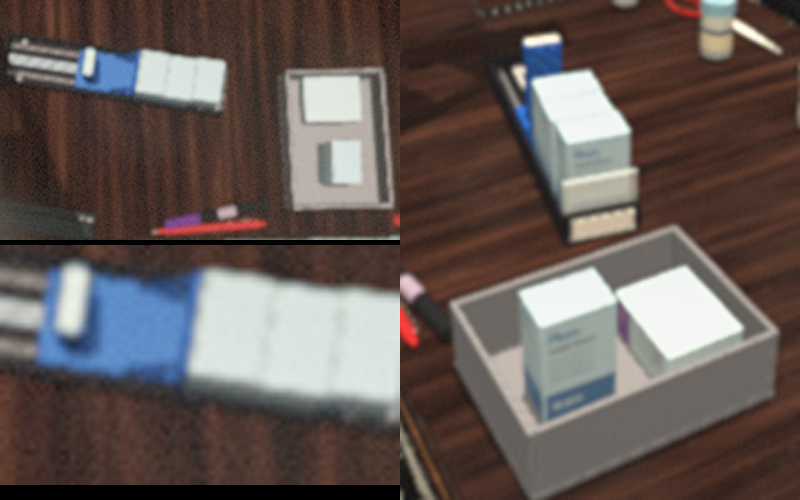

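The final views show the three cartons upright and tight between the follower and the stop. The empty carton stands in the tote's free part. The robot is clear, so I'll hand in.

```bash
python3 -c "
from workcell import ctrl
print(ctrl.close_job())"
```

```text
the job is handed in; nothing more can be done
None
```

The job is handed in: the empty carton (about 0.5 N when lifted) was second from the follower and now stands in the grey box, and the three full cartons stand upright and tight against the front stop, with a brief peak reading of 18 N on the push before I eased off; the radio and vials were not touched.

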